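# Fit a cast link into a clevis and retain it with its pin

## Task

Lift the cast link out of the open die and slide its eye between the two jaws of the clevis, lying flat and straight with its tail on the rest and its hole lined up with the jaw holes. Then take the long pin from the rack, push it down through both jaws and the link until its collar sits on the upper jaw, and swing the keeper fully shut over the collar. Leave the short pin in the rack and do not disturb the solder reel, side cutters or bottle.

Things in the scene. Friction and masses are not known exactly. Their poses are not given: they have to be found in the camera images.
- fixture: Grey clevis fixture fixed to the bench, dark base plate 150x80x10 mm. Origin on the bench straight below the vertical pin hole; x points into the clevis (the way the link slides in), z up. Two level jaws (x -20 to +19, y +-24 mm, 10 mm thick) with an 18 mm gap, open in front (-x) and at the sides, closed behind by a solid web from x = +19 to +46 mm up to the upper jaw's top.
- jaw_hole (a point): Centre of the upper jaw's plain 15 mm through hole, at the jaw's top face (66 mm above the bench; underside at 56 mm); axes as the fixture.
- seat (a point): Centre of the lower jaw's 15 mm through hole, straight below jaw_hole, at the lower jaw's top face (38 mm above the bench), where the underside of the link's eye must lie; axes as the fixture.
- keeper (a joint): Angle (rad) of the keeper, a flat bar turning level on the web. 0 = shut against a firm stop: it points to the fixture's -x, over the +y edge of the seated collar. It grows as it swings to the fixture's +y side (1.57 = points to +y), to 2.1; it stays where left, about 1 N at the tab moves it. Bar 10 mm wide, 4 thick, underside 8.5 mm above the upper jaw: it shuts only if the collar is down.
- keeper_tab (a point): Centre of the top of the keeper's upright finger tab, 65 mm from the pivot, 104 mm above the bench. The tab is 12x12 mm and reaches 25 mm down from here, free all round. When shut it is at x = -32, y = +12 mm of the fixture.
- keeper_pivot (a point): On the keeper's upright pivot axis (fixture x = +33, y = +12 mm), at the height of the tab's top.
- die: Dark steel open lower die fixed to the bench, 160x72x26 mm, origin on the bench under its centre, x along the cavity towards its eye end. The cavity is 12 mm deep (floor 14 mm above the bench) with about 2 mm play round the link.
- link: Cast aluminium link, 122 mm long, 0.13-0.25 kg, lying in the die. Origin: centre of its eye, underside; x from tail to eye, z up. Eye 34 mm across, 12 thick, 16 mm hole; flat bar (26 mm wide, 12 thick) back to x = -105 mm. Upright rib to lift it by: x -85 to -37 mm, 11 mm thick (y), top 42 mm above the underside (30 above the bar). Centre of mass near x = -58 mm.
- rack: Aluminium pin rack fixed to the bench: plate 50x120x8 mm, top 68 mm above the bench, on two end legs, open in front so that the shanks show. Origin on the bench under its centre; two 15 mm square holes at y = +-30 mm, with one pin in each, which one varies.
- long_pin: The long steel clevis pin, upright in the rack. Origin on its axis at the underside of its collar; z up. Shank 12 mm across, reaching 50 mm below the collar, last 8 mm tapered to 6 mm. Collar 28 mm across, 6 mm thick; above it a neck 11 mm across and a knob 18 mm across from 16 to 42 mm above the origin.
- short_pin: The short pin, same head as the long one, but its shank reaches only 26 mm below the collar: too short for the lower jaw. Stays in the rack.
- spool: Reel of solder standing on its flange, 55 mm across, 40 mm high; bystander.
- side_cutters: Side cutters lying on the bench, 129 mm long; bystander.
- dispenser_bottle: White bottle with a cap, 65 mm across, 109 mm high; bystander.
- rest (a point): Centre of the tail rest's top face: a block 40 mm (x) by 44 mm (y), 75 mm in front of the pin hole, level with the lower jaw's top (38 mm above the bench). Carries the link's tail.
There are look-alikes about, which are no part of the job. What is shaped like the link but yellow is not meant.

How it is judged:
By the outcome, as a careful person would: the job done as asked, in the order asked, and still so for the second after the job is handed in, with the robot touching nothing.
It also fails if it takes over 69 s, if anything falls off the work surface, if the arm or the gripper's body presses on something with over 40 N, if the wrist force passes 120 N, or if a joint passes its speed limit or range.

## Robot

A 7-joint arm with a two-finger parallel gripper is mounted at the origin on a cart in front of the work surface, level with it; the furniture and walls round the work are solid. World frame = base frame: x ahead of the robot, y to its left, z up, the work surface at z = 0. Lengths are in m, angles in rad, forces in N, time in s.
With the tool pointing down it reaches from about 0.35 to 0.9 m from the base axis. Payload 8.1 kg.
Tool frame: the origin (TCP) lies midway between the tips of the shut fingers; the grasp point (between the pads) lies 19 mm behind it; z points along the fingers, x is the direction in which the jaws open and shut, and the axes are right-handed (so a half turn about z gives the same grasp; the last joint's range is limited). The gripper opens to 92 mm and grips with 3 to 60 N. Pads are 19 mm wide; open, the fingers measure 130 mm over their backs; the gripper's body (75 mm by 190 mm) begins 47 mm behind the grasp point.
Start: joints at [1.154, 0.434, 0.025, 1.573, -0.012, 1.134, -0.075], TCP at [0.193, -0.595, 0.227] pointing down, gripper open.
Joint ranges: [-2.62, 2.62], [-0.44, 2.09], [-1.27, 1.32], [0.08, 2.57], [-1.32, 4.46], [0.12, 2], [-2.74, 2.74]. Speed limits (rad/s): [2.22, 2.22, 3.01, 3.01, 3.14, 3.14, 3.14].

## Interface

Orientations are given as a rotation vector (axis times angle).
In Python, from cell import arm gives the robot as it stands.
- The arm moves only by the tool jog_arm, never from a script. Its argument "commands" is a list of rows, each an object with "translation": the shift along the tool's x, y, z in mm, a list of three; "turn": the turn, a rotation vector about the tool's x, y, z in rad, a list of three. A call has 1 to 12 rows; each row is the pose to reach, as a shift and turn from the pose commanded when the call began, along the tool's axes at that moment; what a row does not reach only later rows make up. A row lasts 1/12 s, in which the tool goes at most 41.7 mm and 7.16 degrees, less where a joint would pass 70% of its speed; a pose out of reach is approached as far as the arm can. A call with a gripper value outside its range is refused whole. "claw" is the closure, from -1 (fully open) to 1 (shut), so that 0 is half open, set as the call begins (left out, the last holds). The fingers move at their own pace and stop on an object; "grip_force" is the grip in N (left out, the last holds). Time passes only in rows, so rows that repeat a pose let the fingers close. It gives the time, the measured TCP pose, the force and the opening at its end, in the units of the state.
- arm.observe(): the state, without advancing time (a new reading comes with each control period).
- arm.get_image(name): name is "scene" or "side" or "wrist"; returns the picture (420x560x3 uint8, blue, green, red); there is no depth.
- arm.camera_info(name): a dict with "vertical_fov" (degrees; the focal length in pixels is half the picture's height over the tangent of half this angle, whatever the lens; pixels are square), "cx", "cy" (the principal point, pixels), "distortion" ([k1, k2, p1, p2, k3] as OpenCV has them; the pictures are not rectified), "eye" and "rotation" of the camera in the world. Camera axes: x right, y up, looking along -z (the intrinsics and any distortion apply to the point x, -y, -z); pixel columns grow to the right and rows downward; lengths in m; the calibration is good to about 2 mm. A picture is of the moment at which its call begins: read the wrist's pose just before it. camera_info takes no time and is no camera call; for the wrist camera it gives the pose at the moment of the call.
- arm.sign_off(): hands the job in, once; it reports no verdict.
Trained networks look in the newest picture that a camera, given by its name, has taken for a name from the list of things; names that differ only in an ending like _2 or _b are one class to them, and where a whole thing is asked for, a point or a joint stands for the part that bears it (a point fixed in the world has none). Each returns a list of dicts, best first, with "confidence" (0 to 1); they miss things now and then, are a little off and sometimes report something else, mostly with a low value. They report only what shows in the picture. A call takes as long as a camera call. They do not tell look-alikes from the thing itself.
- arm.trace(camera, query): "region" (420x560 bool, what is visible of it) and "box" ([left, top, width, height] in pixels, round what is visible of it).
- arm.landmark_of(camera, query): "at" ([column, row] in pixels: a listed point, or the origin of a listed thing).
The state is a dict: "clock": time; "joints": joint angles; "dq": joint speeds; "joint_efforts": joint torques, N m; "position": TCP position; "ee_rot": TCP orientation; "force": force on the tool from outside, world axes, zero at the start; "ft_torque": the same for the moment, N m; "width": opening from 0.0 (shut) to 1.0 (fully open).
Only numpy, scipy, OpenCV 4.12 (cv2) and the standard library are available. Lean on these libraries where they do the work, as an engineer would, in place of code of your own. Each camera call takes 0.05 s, during which the arm holds its last target. There are 200 camera calls.

## Working session

There is one attempt and no reset: what is moved stays moved. The work goes in short steps, Python scripts to look and compute and a tool call to move; the robot and the scene stay as the last step left them, time stands still between calls to the robot, and variables do not carry over. Pictures are saved under pics/ and viewed, about 8 in all and at most 12, crops included, and the job is handed in when it is done.

Besides the shell and the picture viewer there is one more tool, called after "Call:" as name([rows], argument=value, ...), one row to a line, values as JSON. jog_arm: Moves the arm, as the interface text tells. Its arguments: {"type":"object","properties":{"commands":{"type":"array","items":{"type":"object","properties":{"translation":{"type":"array","items":{"type":"number"}},"turn":{"type":"array","items":{"type":"number"}}}}},"claw":{"type":"number"},"grip_force":{"type":"number"}},"required":["commands"]}

```bash
ls; mkdir -p pics; python3 - <<'E'
from cell import arm
import cv2,numpy as np
s=arm.observe(); print({k:np.round(v,3) for k,v in s.items()})
for c in ("scene","side"):
    cv2.imwrite(f"pics/{c}0.png",arm.get_image(c)); i=arm.camera_info(c); print(c,i)
print(arm.camera_info("wrist"))
E
```

```text
pics
{'clock': np.float64(0.0), 'joints': array([ 1.154,  0.435,  0.025,  1.574, -0.012,  1.134, -0.075]), 'dq': array([ 0.001,  0.001,  0.   , -0.   ,  0.001,  0.   ,  0.001]), 'joint_efforts': array([ 1.0000e-03, -6.6785e+01,  9.8600e-01, -3.1446e+01, -6.0000e-02,
        4.3000e-02,  0.0000e+00]), 'position': array([ 0.193, -0.594,  0.226]), 'ee_rot': array([-2.541e+00,  1.847e+00,  2.000e-03]), 'force': array([ 0.115, -0.234, -0.341]), 'ft_torque': array([-0.007,  0.031, -0.026]), 'width': np.float64(0.998)}
scene {'vertical_fov': 42.40845614109473, 'cx': 275.098854926052, 'cy': 207.219187615096, 'distortion': array([-0.17499987,  0.        ,  0.        ,  0.        ,  0.        ]), 'eye': array([-0.37359045,  0.94417218,  0.93766433]), 'rotation': array([ 0.45576468, -1.19657244, -2.16042595])}
side {'vertical_fov': 48.93602515558815, 'cx': 282.28588217091067, 'cy': 208.4806416976272, 'distortion': array([-0.07886902,  0.        ,  0.        ,  0.        ,  0.        ]), 'eye': array([ 0.1357488 , -1.09821313,  0.88592436]), 'rotation': array([ 0.93007673, -0.15900828, -0.32088321])}
{'vertical_fov': 65.56692150943822, 'cx': 278.1525658107577, 'cy': 209.20847381031155, 'distortion': array([-0.03461339,  0.        ,  0.        ,  0.        ,  0.        ]), 'eye': array([ 0.25761473, -0.57491549,  0.38376777]), 'rotation': array([-0.21679765,  0.158651  , -1.25027443])}
```

View pics/scene0.png

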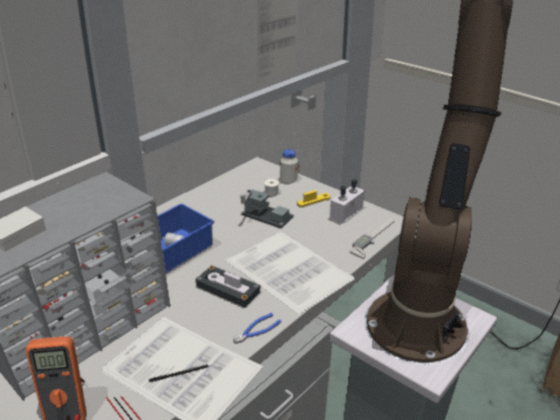

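View pics/side0.png

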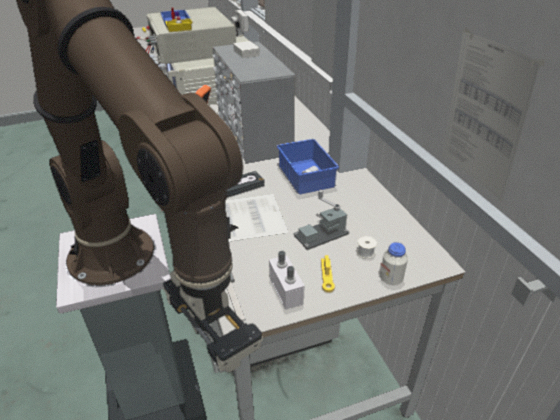

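Scene picture: the die with the aluminium link is at (228,285), the yellow look-alike at (314,198), the fixture at (265,208) with the keeper open, the rack at (347,203), cutters at (258,327), the reel at (272,187) and the bottle at (289,165). The side view shows the rack at (286,280), fixture at (322,228) and yellow link at (327,272); the die is half hidden at (245,183). Next I'll get landmarks from both cameras.

```bash
cat > h.py <<'E'
from cell import arm
import cv2,numpy as np
from scipy.spatial.transform import Rotation as R
def cam(n):
    i=arm.camera_info(n); f=210/np.tan(np.radians(i['vertical_fov'])/2)
    K=np.array([[f,0,i['cx']],[0,f,i['cy']],[0,0,1.]])
    return K,i['distortion'],i['eye'],R.from_rotvec(i['rotation']).as_matrix()
def ray(c,px):
    K,d,e,r=c; u=cv2.undistortPoints(np.array([[px]],float),K,d)[0,0]
    return e,r@np.array([u[0],-u[1],-1])
def onz(c,px,z):
    e,v=ray(c,px); return e+v*(z-e[2])/v[2]
def proj(c,P):
    K,d,e,r=c; q=(np.atleast_2d(P)-e)@r; q=q*[1,-1,-1]
    return cv2.projectPoints(q,np.zeros(3),np.zeros(3),K,d)[0][:,0]
def tri(cs,pxs):
    A=0;b=0
    for c,p in zip(cs,pxs):
        e,v=ray(c,p); v=v/np.linalg.norm(v); M=np.eye(3)-np.outer(v,v); A=A+M;b=b+M@e
    return np.linalg.solve(A,b)
def tool():
    s=arm.observe(); return np.array(s['position']),R.from_rotvec(s['ee_rot']).as_matrix(),s
E
python3 - <<'E'
from h import *
Z=dict(fixture=0,jaw_hole=.066,seat=.038,rest=.038,keeper_tab=.104,keeper_pivot=.104,die=0,link=.014,rack=0,long_pin=.068,short_pin=.068,spool=0,side_cutters=0,dispenser_bottle=0)
for c in("scene","side"):
    arm.get_image(c);C=cam(c)
    for q,z in Z.items():
        print(c,q,[(round(d['confidence'],2),np.round(d['at']).tolist(),onz(C,d['at'],z).round(3).tolist()) for d in arm.landmark_of(c,q)[:3]])
for c in ("scene","side"):
    im=arm.get_image(c)
    crop=im[165:305,190:370] if c=="scene" else im[150:310,220:400]
    cv2.imwrite(f"pics/{c}_crop.png",cv2.resize(crop,None,fx=4,fy=3.75 if c=="side" else 4,interpolation=cv2.INTER_CUBIC))
E
```

```text
scene fixture [(0.68, [261.0, 215.0], [0.625, -0.111, 0.0])]
scene jaw_hole [(0.97, [263.0, 195.0], [0.628, -0.125, 0.066])]
scene seat [(0.71, [262.0, 203.0], [0.63, -0.124, 0.038])]
scene rest [(0.7, [284.0, 212.0], [0.542, -0.127, 0.038])]
scene keeper_tab [(0.65, [240.0, 195.0], [0.636, -0.035, 0.104])]
scene keeper_pivot [(0.46, [249.0, 185.0], [0.662, -0.098, 0.104])]
scene die [(0.61, [229.0, 289.0], [0.443, 0.21, 0.0])]
scene link [(0.86, [211.0, 277.0], [0.501, 0.218, 0.014]), (0.58, [323.0, 200.0], [0.517, -0.299, 0.014])]
scene rack [(0.88, [344.0, 211.0], [0.44, -0.306, -0.0])]
scene long_pin [(0.55, [350.0, 191.0], [0.433, -0.326, 0.068])]
scene short_pin [(0.44, [345.0, 198.0], [0.423, -0.28, 0.068]), (0.35, [246.0, 184.0], [0.715, -0.139, 0.068])]
scene spool [(0.76, [271.0, 194.0], [0.69, -0.234, 0.0]), (0.47, [256.0, 329.0], [0.289, 0.269, 0.0])]
scene side_cutters [(0.8, [260.0, 330.0], [0.281, 0.265, 0.0])]
scene dispenser_bottle [(0.66, [287.0, 179.0], [0.715, -0.346, 0.0])]
side fixture [(0.69, [329.0, 231.0], [0.636, -0.117, 0.0])]
side jaw_hole [(0.55, [325.0, 212.0], [0.627, -0.102, 0.066])]
side seat [(0.77, [330.0, 222.0], [0.637, -0.12, 0.038])]
side rest [(0.96, [307.0, 231.0], [0.556, -0.134, 0.038])]
side keeper_tab [(0.4, [319.0, 194.0], [0.622, -0.061, 0.104])]
side keeper_pivot [(0.45, [339.0, 200.0], [0.665, -0.111, 0.104])]
side die [(0.71, [241.0, 187.0], [0.45, 0.213, 0.0])]
side link [(0.76, [329.0, 291.0], [0.528, -0.358, 0.014]), (0.62, [248.0, 177.0], [0.487, 0.243, 0.014]), (0.31, [237.0, 185.0], [0.436, 0.207, 0.014])]
side rack []
side long_pin [(0.52, [290.0, 277.0], [0.432, -0.324, 0.068])]
side short_pin [(0.62, [284.0, 267.0], [0.429, -0.286, 0.068]), (0.19, [248.0, 178.0], [0.463, 0.151, 0.068])]
side spool [(0.68, [369.0, 254.0], [0.701, -0.252, 0.0])]
side side_cutters []
side dispenser_bottle [(0.72, [388.0, 278.0], [0.702, -0.357, 0.0])]
```

View pics/scene_crop.png

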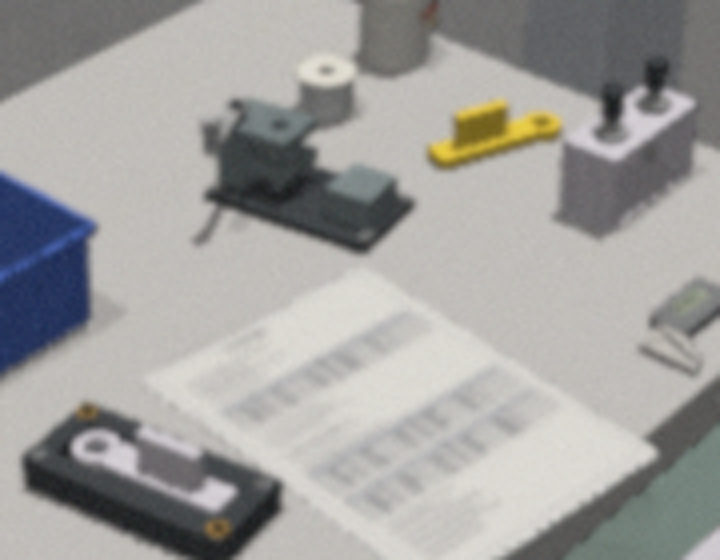

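View pics/side_crop.png

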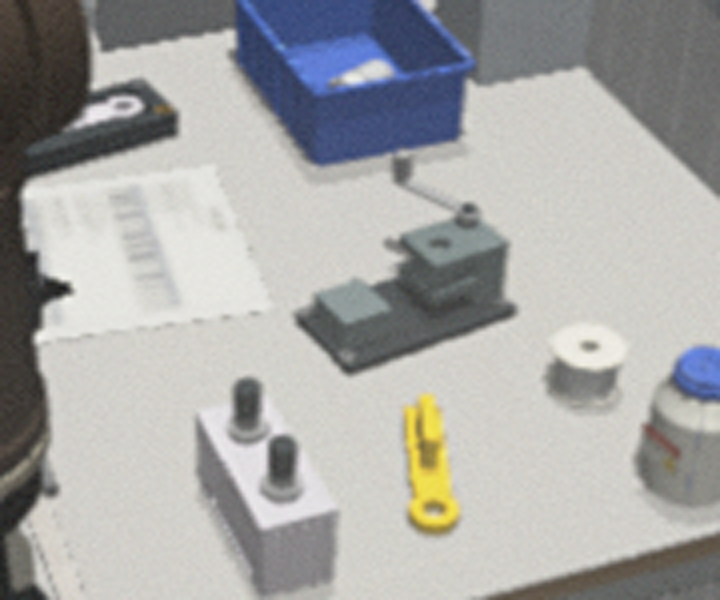

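The only things that could pass for the link are the silver one in the die at scene (211,277) and the yellow one at (323,200), so I choose the silver one. The crops show the rack pins at scene (343,195) and (354,183). Above the plate they look alike, so the shank lengths need a check. I'll go to a viewpoint over the fixture and rack.

```bash
cat >> h.py <<'E'
def go(p,yaw=None):
    "shift (mm) and turn (rad) in tool axes to world TCP p with the tool down, tool x at yaw (deg)"
    P,Rt,s=tool(); t=(Rt.T@(np.array(p)-P)*1000).round(1)
    y=np.radians(yaw); T=np.array([[np.cos(y),np.sin(y),0],[np.sin(y),-np.cos(y),0],[0,0,-1]])
    w=R.from_matrix(Rt.T@T).as_rotvec().round(4)
    print('go',t.tolist(),w.tolist(),'clock',round(float(s['clock']),2))
E
python3 - <<'E'
from h import *
go((.50,-.20,.38),-90)
P,Rt,s=tool();e,r=cam('wrist')[2:]
print((Rt.T@(e-P)).round(4),(Rt.T@r).round(3))
E
```

```text
go [-280.5, -413.8, -153.3] [0.0, -0.0, 0.3137] clock 1.7
[ 0.0016 -0.0676 -0.1577] [[ 1.     0.    -0.001]
 [ 0.    -0.969 -0.249]
 [-0.001  0.249 -0.969]]
```

Call:
jog_arm([
  {"translation": [-280, -414, -153], "turn": [0, 0, 0.3137]},
  {"translation": [-280, -414, -153], "turn": [0, 0, 0.3137]},
  {"translation": [-280, -414, -153], "turn": [0, 0, 0.3137]},
  {"translation": [-280, -414, -153], "turn": [0, 0, 0.3137]},
  {"translation": [-280, -414, -153], "turn": [0, 0, 0.3137]},
  {"translation": [-280, -414, -153], "turn": [0, 0, 0.3137]},
  {"translation": [-280, -414, -153], "turn": [0, 0, 0.3137]},
  {"translation": [-280, -414, -153], "turn": [0, 0, 0.3137]},
  {"translation": [-280, -414, -153], "turn": [0, 0, 0.3137]},
  {"translation": [-280, -414, -153], "turn": [0, 0, 0.3137]},
  {"translation": [-280, -414, -153], "turn": [0, 0, 0.3137]},
  {"translation": [-280, -414, -153], "turn": [0, 0, 0.3137]},
])

```text
clock: 2.7
position: [0.4877, -0.2158, 0.374]
ee_rot: [-2.221, 2.222, -0.001]
force: [2.0, -1.3, 0.4]
width: 1.002
```

Call:
jog_arm([
  {"translation": [0, 0, 0]},
])

```text
schema error: expected keys translation, turn
```

Call:
jog_arm([
  {"translation": [0, 0, 0], "turn": [0, 0, 0]},
  {"translation": [0, 0, 0], "turn": [0, 0, 0]},
])

```text
clock: 2.87
position: [0.4886, -0.215, 0.3737]
ee_rot: [-2.227, 2.214, -0.002]
force: [-0.1, -0.5, -0.1]
width: 0.999
```

```bash
python3 - <<'E'
from h import *
Z=dict(fixture=0,jaw_hole=.066,rest=.038,keeper_tab=.104,keeper_pivot=.104,die=0,link=.014,long_pin=.068,short_pin=.068)
C=cam("wrist");im=arm.get_image("wrist");cv2.imwrite("pics/w1.png",im);np.savez("w1.npz",K=C[0],d=C[1],e=C[2],r=C[3])
print(C[2])
for q,z in Z.items():
    print(q,[(round(d['confidence'],2),np.round(d['at'],1).tolist(),onz(C,d['at'],z).round(4).tolist()) for d in arm.landmark_of("wrist",q)[:3]])
E
```

```text
[ 0.55642069 -0.21575703  0.53152009]
fixture [(0.97, [214.5, 73.7], [0.6346, -0.1183, 0.0])]
jaw_hole [(0.66, [204.2, 68.1], [0.632, -0.1168, 0.066]), (0.43, [328.5, 204.8], [0.4449, -0.2906, 0.066]), (0.23, [210.7, 69.0], [0.6309, -0.1255, 0.066])]
rest [(0.71, [221.7, 121.4], [0.5632, -0.1333, 0.038])]
keeper_tab [(0.58, [140.1, 58.3], [0.6375, -0.0465, 0.104]), (0.19, [211.2, 69.7], [0.624, -0.1334, 0.104])]
keeper_pivot [(0.89, [187.4, 33.3], [0.6654, -0.1063, 0.104])]
die [(0.75, [26.9, 192.9], [0.4474, 0.2095, 0.0])]
link [(0.88, [349.8, 139.6], [0.5371, -0.3279, 0.014]), (0.82, [16.1, 167.0], [0.4931, 0.2087, 0.014])]
long_pin [(0.61, [358.2, 215.5], [0.4293, -0.335, 0.068])]
short_pin [(0.53, [320.5, 213.4], [0.4323, -0.2791, 0.068])]
```

View pics/w1.png

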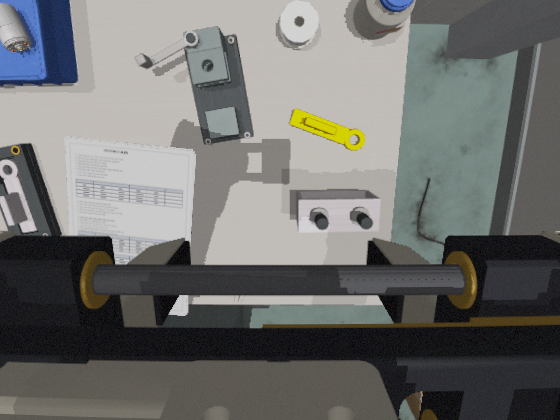

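```bash
python3 -c "
from h import *
go((.40,.205,.18),-90)"
```

```text
go [-422.9, 87.0, 193.0] [0.0001, -0.0, -0.0009] clock 3.37
```

Call:
jog_arm([
  {"translation": [-423, 87, 193], "turn": [0, 0, 0]},
  {"translation": [-423, 87, 193], "turn": [0, 0, 0]},
  {"translation": [-423, 87, 193], "turn": [0, 0, 0]},
  {"translation": [-423, 87, 193], "turn": [0, 0, 0]},
  {"translation": [-423, 87, 193], "turn": [0, 0, 0]},
  {"translation": [-423, 87, 193], "turn": [0, 0, 0]},
  {"translation": [-423, 87, 193], "turn": [0, 0, 0]},
  {"translation": [-423, 87, 193], "turn": [0, 0, 0]},
  {"translation": [-423, 87, 193], "turn": [0, 0, 0]},
  {"translation": [-423, 87, 193], "turn": [0, 0, 0]},
  {"translation": [-423, 87, 193], "turn": [0, 0, 0]},
  {"translation": [-423, 87, 193], "turn": [0, 0, 0]},
])

```text
clock: 4.37
position: [0.3975, 0.2102, 0.1786]
ee_rot: [-2.227, 2.216, 0.004]
force: [-1.1, -0.6, 0.3]
width: 1.003
```

Call:
jog_arm([
  {"translation": [0, 0, 0], "turn": [0, 0, 0]},
  {"translation": [0, 0, 0], "turn": [0, 0, 0]},
])

```text
clock: 4.53
position: [0.3996, 0.2057, 0.1798]
ee_rot: [2.223, -2.219, -0.0]
force: [-0.1, -0.1, -1.1]
width: 0.998
```

```bash
python3 - <<'E'
from h import *
print(arm.observe()['position'])
C=cam("wrist");im=arm.get_image("wrist");cv2.imwrite("pics/w2.png",im);np.savez("w2.npz",K=C[0],d=C[1],e=C[2],r=C[3])
for q,z in dict(die=0,link=.014).items():
    print(q,[(round(d['confidence'],2),np.round(d['at'],1).tolist(),onz(C,d['at'],z).round(4).tolist()) for d in arm.landmark_of("wrist",q)[:3]])
t=arm.trace("wrist","link")
for d in t[:2]:
    print(d['confidence'],d['box']); np.save("w2m.npy",t[0]['region'])
E
```

```text
[0.39964562 0.20570879 0.17981781]
die [(0.66, [275.6, 147.5], [0.446, 0.2069, 0.0])]
link [(0.74, [264.5, 99.1], [0.4921, 0.2174, 0.014])]
0.94 [245.5, 80.2, 51.7, 129.4]
```

View pics/w2.png

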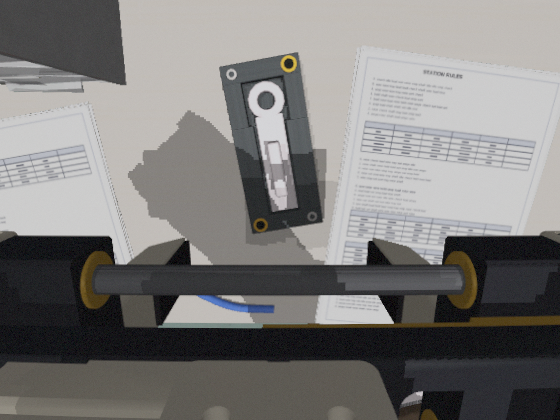

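The wrist view shows the silver link in the die, with its eye hole at (266,99), tail end near (285,210) and rib top around (276,143)–(283,190). Next is a fit of the link model to the mask.

```bash
cat >> h.py <<'E'
from scipy.optimize import minimize
def box(x0,x1,y0,y1,z0,z1): return np.array([[x,y,z] for x in(x0,x1) for y in(y0,y1) for z in(z0,z1)])
a=np.linspace(0,2*np.pi,40)
def disc(r,z0,z1,x=0): return np.array([[x+r*np.cos(t),r*np.sin(t),z] for t in a for z in(z0,z1)])
LINK=[disc(.017,0,.012),box(-.105,0,-.013,.013,0,.012),box(-.085,-.037,-.0055,.0055,.012,.042)]
def place(P,x,y,z,yaw):
    c,s=np.cos(yaw),np.sin(yaw); return P@np.array([[c,-s,0],[s,c,0],[0,0,1]]).T+[x,y,z]
def sil(C,parts,pose,hole=None):
    m=np.zeros((840,1120),np.uint8)
    for p in parts: cv2.fillConvexPoly(m,cv2.convexHull((proj(C,place(p,*pose))*2).astype(np.float32)).round().astype(np.int32),1)
    if hole is not None: cv2.fillConvexPoly(m,(proj(C,place(hole,*pose))*2).round().astype(np.int32),0)
    return cv2.resize(m*255,(560,420),interpolation=cv2.INTER_AREA)/255.
E
python3 - <<'E'
from h import *
n=np.load('w2.npz');C=(n['K'],n['d'],n['e'],n['r'])
M=np.load('w2m.npy').astype(float);im=cv2.imread('pics/w2.png')
# hole by brightness
g=cv2.cvtColor(im,cv2.COLOR_BGR2GRAY)
hole=np.array([[.008*np.cos(t),.008*np.sin(t),.012] for t in a])
best=None
f=lambda v:np.abs(sil(C,LINK,(v[0],v[1],.014,v[2]),hole)-M).sum()
for y0 in(.1,.17,.25):
    r=minimize(f,[.495,.213,y0],method='Nelder-Mead',options=dict(initial_simplex=[[.495,.213,y0],[.5,.213,y0],[.495,.218,y0],[.495,.213,y0+.1]]))
    print(r.x,np.degrees(r.x[2]),r.fun,M.sum())
print('eye hole',onz(C,(266.5,99),.026),'tail',onz(C,(285,210),.026))
v=cv2.resize(im[50:250,200:350],None,fx=4,fy=3,interpolation=0)*1
S=sil(C,LINK,(r.x[0],r.x[1],.014,r.x[2]),hole)>.5
S3=cv2.resize(S[50:250,200:350].astype(np.uint8),None,fx=4,fy=3,interpolation=0)
cs,_=cv2.findContours(S3,cv2.RETR_LIST,cv2.CHAIN_APPROX_NONE);cv2.drawContours(v,cs,-1,(0,0,255),1)
cv2.imwrite('pics/w2c.png',v)
E
```

```text
[0.49022373 0.21523545 0.1712791 ] 9.813569519487858 289.2078431372549 3290.0
[0.49020983 0.21555628 0.17720869] 10.153310119218334 288.45490196078424 3290.0
[0.49025222 0.21522743 0.16967589] 9.721712616080914 288.96078431372547 3290.0
eye hole [0.49127781 0.21506466 0.026     ] tail [0.38683588 0.19751756 0.026     ]
```

View pics/w2c.png

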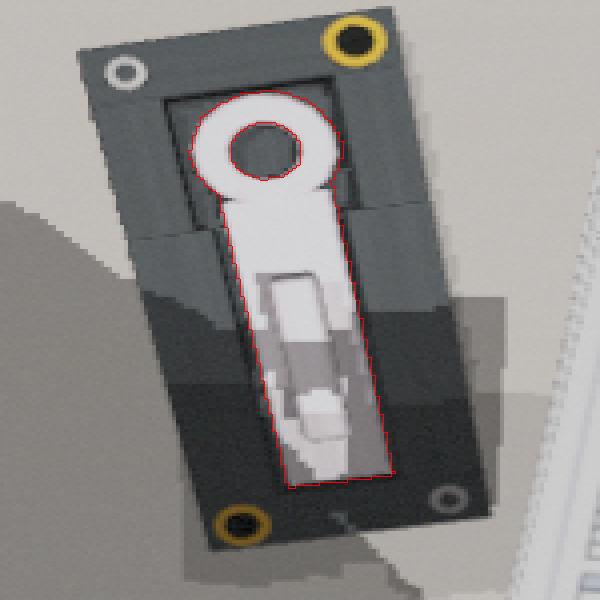

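Fit is tight on the eye, hole and edges: the link is at (0.4905, 0.2153), yaw about 9.7°. Next I move over the rib and then down.

```bash
python3 -c "
from h import *
go((.4304,.205,.08),-80.3)
go((.4304,.205,.030),-80.3)"
```

```text
go [-1.0, -29.5, 100.6] [-0.001, -0.0003, -0.1719] clock 4.73
go [-1.0, -29.5, 150.6] [-0.001, -0.0003, -0.1719] clock 4.73
```

Call:
jog_arm([
  {"translation": [-1, -29.5, 100], "turn": [0, 0, -0.172]},
  {"translation": [-1, -29.5, 100], "turn": [0, 0, -0.172]},
  {"translation": [-1, -29.5, 100], "turn": [0, 0, -0.172]},
  {"translation": [-1, -29.5, 130], "turn": [0, 0, -0.172]},
  {"translation": [-1, -29.5, 150], "turn": [0, 0, -0.172]},
  {"translation": [-1, -29.5, 150], "turn": [0, 0, -0.172]},
  {"translation": [-1, -29.5, 150], "turn": [0, 0, -0.172]},
], claw=0.2)

```text
clock: 5.32
position: [0.4297, 0.2054, 0.0296]
ee_rot: [2.401, -2.024, -0.0]
force: [-0.2, 0.5, 0.6]
width: 0.542
```

Call:
jog_arm([
  {"translation": [0, 0, 0], "turn": [0, 0, 0]},
  {"translation": [0, 0, 0], "turn": [0, 0, 0]},
  {"translation": [0, 0, 0], "turn": [0, 0, 0]},
  {"translation": [0, 0, 0], "turn": [0, 0, 0]},
  {"translation": [0, 0, 0], "turn": [0, 0, 0]},
  {"translation": [0, 0, 0], "turn": [0, 0, 0]},
], claw=1, grip_force=35)

```text
clock: 5.82
position: [0.4296, 0.2065, 0.0304]
ee_rot: [-2.404, 2.022, -0.001]
force: [0.0, -1.0, 5.3]
width: 0.116
```

Call:
jog_arm([
  {"translation": [0, 0, -10], "turn": [0, 0, 0]},
  {"translation": [0, 0, -30], "turn": [0, 0, 0]},
  {"translation": [0, 0, -60], "turn": [0, 0, 0]},
  {"translation": [0, 0, -90], "turn": [0, 0, 0]},
  {"translation": [0, 0, -120], "turn": [0, 0, 0]},
  {"translation": [0, 0, -120], "turn": [0, 0, 0]},
  {"translation": [0, 0, -120], "turn": [0, 0, 0]},
])

```text
clock: 6.4
position: [0.4303, 0.207, 0.152]
ee_rot: [-2.401, 2.021, -0.003]
force: [-1.0, 0.3, -1.2]
width: 0.115
```

```bash
cat > inhand.py <<'E'
from h import *
import sys
P,Rt,s=tool();C=cam("wrist");im=arm.get_image("wrist");cv2.imwrite(f"pics/{sys.argv[1]}.png",im)
t=arm.trace("wrist","link");M=max(t,key=lambda d:d['region'].sum())['region'].astype(float) if t else None
print([(round(d['confidence'],2),d['box']) for d in t],s['width'])
# link pose in tool axes: along (-y tool)=link x ; express in world then convert
hole=np.array([[.008*np.cos(t),.008*np.sin(t),.012] for t in a])
yaw0=np.arctan2(Rt[1,0],Rt[0,0])+np.pi/2
e0=P+np.array([np.cos(yaw0),np.sin(yaw0),0])*.061; z=P[2]-.0155
K=M.copy(); K[:]=0; K[:225]=1   # rows not hidden by the gripper
def f(v): return (np.abs(sil(C,LINK,(e0[0]+v[0],e0[1]+v[1],z+v[3],yaw0+v[2]),hole)-M)*K).sum()
r=minimize(f,[0,0,0,0],method='Nelder-Mead',options=dict(initial_simplex=[[0,0,0,0],[.004,0,0,0],[0,.004,0,0],[0,0,.08,0],[0,0,0,.003]],maxiter=400))
v=r.x;q=np.array([e0[0]+v[0],e0[1]+v[1],z+v[3]])
print('fit',v.round(4),r.fun,M.sum(),'link in tool',(Rt.T@(q-P)).round(4),'yaw rel deg',np.degrees(v[2]).round(2))
S=(sil(C,LINK,(*q,yaw0+v[2]),hole)>.5).astype(np.uint8)
cs,_=cv2.findContours(S,cv2.RETR_LIST,cv2.CHAIN_APPROX_NONE);cv2.drawContours(im,cs,-1,(0,0,255),1)
cv2.imwrite(f"pics/{sys.argv[1]}c.png",cv2.resize(im[0:270,150:420],None,fx=2.2,fy=2.2,interpolation=0))
E
python3 inhand.py w3
```

```text
[(0.93, [243.5, 103.1, 69.4, 221.0]), (0.58, [236.1, 91.3, 88.0, 147.1])] 0.11470068648721288
fit [ 0.0012 -0.0012  0.0147 -0.0008] 419.36470588235295 7790.0 link in tool [ 0.0014 -0.0619  0.0165] yaw rel deg 0.84
```

View pics/w3c.png

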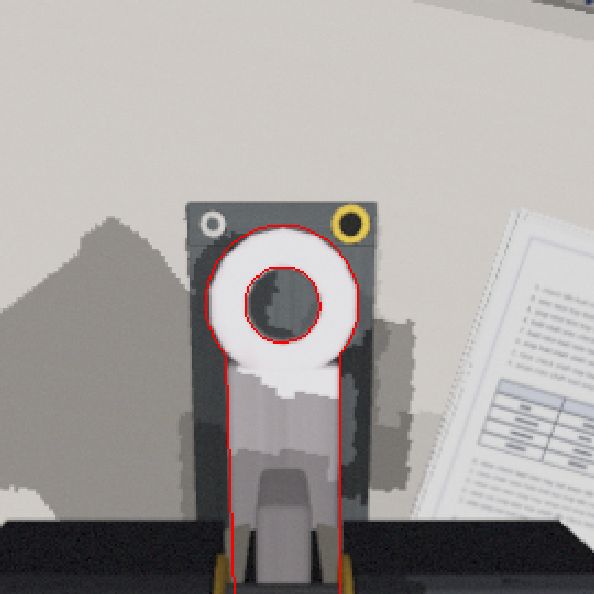

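The link is held squarely and lifted, with its hole at crop (283,305), 62 mm ahead of the tool. Next I move to a spot in front of the fixture.

```bash
python3 -c "
from h import *
go((.496,-.1485,.125),-78)"
```

```text
go [360.8, -5.4, 25.0] [0.0007, -0.0005, -0.0375] clock 6.5
```

Call:
jog_arm([
  {"translation": [361, -5, 25], "turn": [0, 0, -0.0375]},
  {"translation": [361, -5, 25], "turn": [0, 0, -0.0375]},
  {"translation": [361, -5, 25], "turn": [0, 0, -0.0375]},
  {"translation": [361, -5, 25], "turn": [0, 0, -0.0375]},
  {"translation": [361, -5, 25], "turn": [0, 0, -0.0375]},
  {"translation": [361, -5, 25], "turn": [0, 0, -0.0375]},
  {"translation": [361, -5, 25], "turn": [0, 0, -0.0375]},
  {"translation": [361, -5, 25], "turn": [0, 0, -0.0375]},
  {"translation": [361, -5, 25], "turn": [0, 0, -0.0375]},
  {"translation": [361, -5, 25], "turn": [0, 0, -0.0375]},
  {"translation": [361, -5, 25], "turn": [0, 0, -0.0375]},
  {"translation": [361, -5, 25], "turn": [0, 0, -0.0375]},
])

```text
clock: 7.5
position: [0.4952, -0.1473, 0.1239]
ee_rot: [2.442, -1.976, -0.004]
force: [-0.3, 0.8, -1.4]
width: 0.117
```

```bash
python3 - <<'E'
from h import *
P,Rt,s=tool();print(P,s['ee_rot'],s['force'])
C=cam("wrist");im=arm.get_image("wrist");cv2.imwrite("pics/w4.png",im);np.savez("w4.npz",K=C[0],d=C[1],e=C[2],r=C[3])
for q,z in dict(jaw_hole=.066,rest=.038,keeper_tab=.104,keeper_pivot=.104,fixture=0).items():
    print(q,[(round(d['confidence'],2),np.round(d['at'],1).tolist(),onz(C,d['at'],z).round(4).tolist()) for d in arm.landmark_of("wrist",q)[:2]])
cv2.imwrite("pics/w4c.png",cv2.resize(im[0:250,100:430],None,fx=2.4,fy=2.4,interpolation=0))
E
```

```text
[ 0.49522753 -0.14729338  0.12394093] [ 2.44168842 -1.97603456 -0.00424204] [-0.25528231  0.82707483 -1.38655219]
jaw_hole []
rest [(0.68, [277.6, 125.3], [0.5619, -0.1342, 0.038])]
keeper_tab []
keeper_pivot []
fixture [(0.79, [280.2, 29.5], [0.6343, -0.1208, 0.0])]
```

View pics/w4c.png

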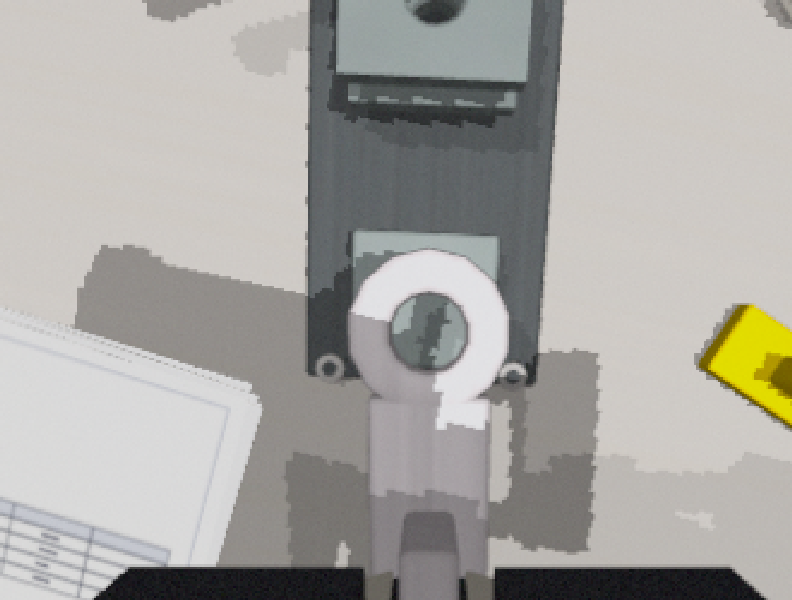

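The crop shows the upper jaw's front edge from (336,73) to (527,82), the hole partly cut off near (436,5), the rest's inner edge from (353,231) to (498,237), and the link's eye at (429,330). From these points I'll fit the fixture pose.

```bash
cat > fx.py <<'E'
from h import *
from scipy.optimize import least_squares
n=np.load('w4.npz');C=(n['K'],n['d'],n['e'],n['r'])
im=cv2.imread('pics/w4.png');g=cv2.cvtColor(im,cv2.COLOR_BGR2GRAY)
px=np.array([[336,73],[527,82],[353,231],[498,237]])/2.4+[100,0]
sp=cv2.cornerSubPix(g,px.astype(np.float32).reshape(-1,1,2),(3,3),(-1,-1),(3,30,.01))[:,0]
print(px.round(1).tolist(),sp.round(1).tolist())
W=np.array([[-.020,.024,.066],[-.020,-.024,.066],[-.055,.022,.038],[-.055,-.022,.038]])
for q in(px,sp):
    r=least_squares(lambda v:(proj(C,place(W,v[0],v[1],0,v[2]))-q).ravel(),[.63,-.12,.2],x_scale=[.01,.01,.1])
    print(r.x.round(4),np.degrees(r.x[2]).round(2),r.fun.round(2))
# view 1 check
n=np.load('w1.npz');D=(n['K'],n['d'],n['e'],n['r'])
print('view1 hole px pred',proj(D,place(np.array([[0,0,.066],[-.075,0,.038],[.033,.012,.104]]),r.x[0],r.x[1],0,r.x[2])).round(1).tolist(),'view4 hole',proj(C,place(np.array([[0,0,.066]]),r.x[0],r.x[1],0,r.x[2])))
E
python3 fx.py
```

```text
[[240.0, 30.4], [319.6, 34.2], [247.1, 96.2], [307.5, 98.8]] [[239.5, 29.5], [318.29998779296875, 33.599998474121094], [246.6999969482422, 96.19999694824219], [306.5, 97.9000015258789]]
[ 0.6353 -0.1209  0.1663] 9.53 [ 0.06  0.49 -0.23  0.46 -0.59 -0.72  0.79 -0.42]
[ 0.6356 -0.1202  0.1676] 9.6 [-0.35  0.81  0.16  0.33 -0.89 -1.17  1.12 -0.16]
view1 hole px pred [[206.6, 65.3], [221.4, 122.5], [184.6, 32.7]] view4 hole [[280.28349928  -4.47985674]]
```

```bash
python3 - <<'E'
from h import *
P,Rt,s=tool();print(s['force'])
n=np.load('w4.npz');C=(n['K'],n['d'],n['e'],n['r'])
e=onz(C,(278.75,137.5),P[2]-.0164+.012);print('eye in tool',(Rt.T@(e-P)).round(4))
L=np.array([(Rt.T@(e-P))[0],-.0615,.0164]);yaw=np.radians(9.6)
u=np.array([np.cos(yaw),np.sin(yaw)]);v=np.array([-u[1],u[0]])
for x,z in((-.055,.048),(-.055,.0412),(0,.0412),(0,.038)):
    eye=np.array([.635,-.1207])+u*x
    # tool x = -v , tool y=-u
    tcp=eye-(-v*L[0]-u*L[1]); print(x,tcp.round(4),z+L[2]); go((*tcp,z+L[2]),-80.4)
E
```

```text
[-0.49708929 -0.24014397 -1.69794534]
eye in tool [ 0.0017 -0.0613  0.0044]
-0.055 [ 0.5199 -0.1385] 0.0644
go [-3.7, -25.0, 60.8] [0.0, 0.0, 0.0437] clock 7.8
-0.055 [ 0.5199 -0.1385] 0.0576
go [-3.7, -25.0, 67.6] [0.0, 0.0, 0.0437] clock 7.8
0 [ 0.5741 -0.1293] 0.0576
go [-1.3, -80.0, 67.6] [0.0, 0.0, 0.0437] clock 7.8
0 [ 0.5741 -0.1293] 0.054400000000000004
go [-1.3, -80.0, 70.8] [0.0, 0.0, 0.0437] clock 7.8
```

Call:
jog_arm([
  {"translation": [-3.7, -25, 35], "turn": [0, 0, 0.0437]},
  {"translation": [-3.7, -25, 60], "turn": [0, 0, 0.0437]},
  {"translation": [-3.7, -25, 67.5], "turn": [0, 0, 0.0437]},
  {"translation": [-3.7, -25, 67.5], "turn": [0, 0, 0.0437]},
  {"translation": [-3.7, -25, 67.5], "turn": [0, 0, 0.0437]},
])

```text
clock: 8.22
position: [0.5194, -0.1395, 0.058]
ee_rot: [2.398, -2.029, -0.001]
force: [1.1, 0.1, -0.6]
width: 0.119
```

```bash
python3 - <<'E'
from h import *
P,Rt,s=tool();print(P,s['force']);go((.5741,-.1293,.0576),-80.4)
cv2.imwrite("pics/w5c.png",cv2.resize(arm.get_image("wrist")[0:250,100:430],None,fx=2.4,fy=2.4,interpolation=0))
E
```

```text
[ 0.51937663 -0.13948336  0.05800405] [ 1.13217468  0.14697026 -0.55415123]
go [-1.0, -55.7, 0.3] [0.001, 0.0001, -0.0012] clock 8.22
```

View pics/w5c.png

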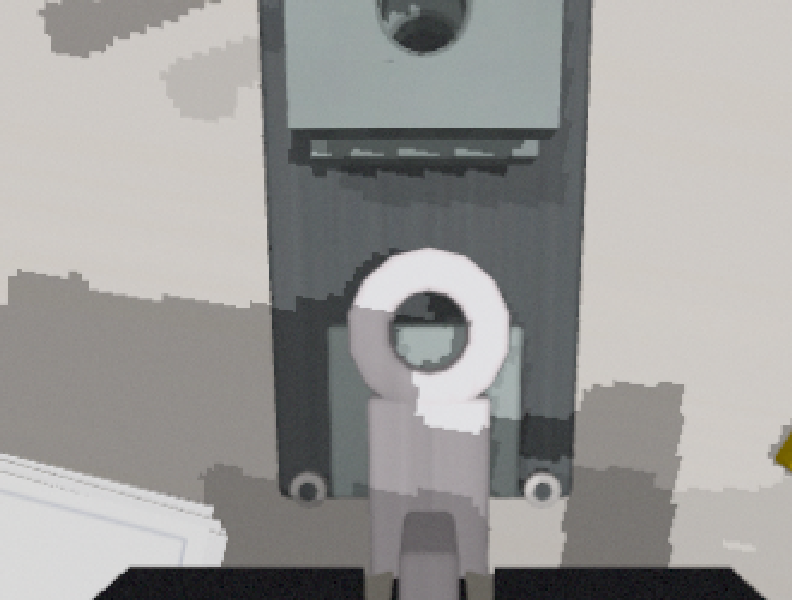

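The view is now square to the fixture: jaw centre column 423, link column 429, which means the link should go about 1 mm left, agreeing with the computed −1.0. Now I slide it in.

Call:
jog_arm([
  {"translation": [-1, -12, 0], "turn": [0, 0, 0]},
  {"translation": [-1, -24, 0], "turn": [0, 0, 0]},
  {"translation": [-1, -36, 0], "turn": [0, 0, 0]},
  {"translation": [-1, -46, 0], "turn": [0, 0, 0]},
  {"translation": [-1, -52, 0], "turn": [0, 0, 0]},
  {"translation": [-1, -55.7, 0], "turn": [0, 0, 0]},
  {"translation": [-1, -55.7, 0], "turn": [0, 0, 0]},
  {"translation": [-1, -55.7, 0], "turn": [0, 0, 0]},
])

```text
clock: 8.93
position: [0.5742, -0.1295, 0.0577]
ee_rot: [2.397, -2.03, -0.0]
force: [-0.2, -0.5, -1.4]
width: 0.119
```

```bash
python3 - <<'E'
from h import *
P,Rt,s=tool();print(P,s['force'],s['width']);go((.5741,-.1293,.0535),-80.4)
im=arm.get_image("wrist");cv2.imwrite("pics/w6c.png",cv2.resize(im[0:250,150:400],None,fx=2.4,fy=2.4,interpolation=2))
E
```

```text
[ 0.57418008 -0.12948865  0.05766592] [-0.22956832 -0.47054521 -1.43226932] 0.11862302833000209
go [-0.2, 0.0, 4.2] [0.0004, -0.0001, -0.0019] clock 8.93
```

View pics/w6c.png

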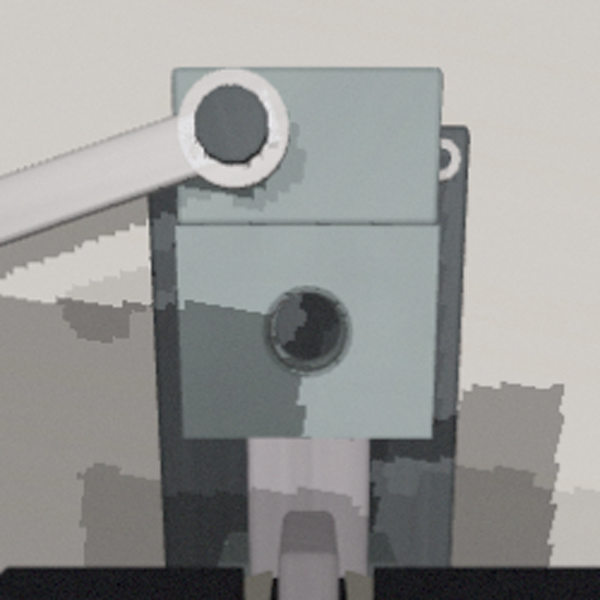

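The hole's centre is at crop (308,330), i.e. pixel (278.3,137.5), and the parallax puts it about 0.5 mm ahead of the link's hole. I nudge forward 0.5 mm, lower and release.

Call:
jog_arm([
  {"translation": [0, -0.5, 1.5], "turn": [0, 0, 0]},
  {"translation": [0, -0.5, 3], "turn": [0, 0, 0]},
  {"translation": [0, -0.5, 3.5], "turn": [0, 0, 0]},
  {"translation": [0, -0.5, 3.5], "turn": [0, 0, 0]},
  {"translation": [0, -0.5, 3.5], "turn": [0, 0, 0]},
  {"translation": [0, -0.5, 3.5], "turn": [0, 0, 0]},
])

```text
clock: 9.48
position: [0.5749, -0.1294, 0.0544]
ee_rot: [2.397, -2.03, 0.0]
force: [-2.0, 0.6, 6.3]
width: 0.12
```

Call:
jog_arm([
  {"translation": [0, 0, 0], "turn": [0, 0, 0]},
  {"translation": [0, 0, 0], "turn": [0, 0, 0]},
  {"translation": [0, 0, 0], "turn": [0, 0, 0]},
  {"translation": [0, 0, 0], "turn": [0, 0, 0]},
], claw=0.4)

```text
clock: 9.82
position: [0.5751, -0.1293, 0.054]
ee_rot: [2.398, -2.03, -0.0]
force: [-0.2, -0.8, -0.6]
width: 0.29
```

Call:
jog_arm([
  {"translation": [0, 0, -20], "turn": [0, 0, 0]},
  {"translation": [0, 0, -40], "turn": [0, 0, 0]},
  {"translation": [0, 0, -80], "turn": [0, 0, 0]},
  {"translation": [0, 0, -120], "turn": [0, 0, 0]},
  {"translation": [0, 0, -120], "turn": [0, 0, 0]},
  {"translation": [0, 0, -120], "turn": [0, 0, 0]},
])

```text
clock: 10.32
position: [0.5768, -0.1293, 0.1766]
ee_rot: [-2.396, 2.028, -0.007]
force: [-0.2, -0.9, -0.7]
width: 0.304
```

```bash
python3 - <<'E'
from h import *
C=cam("wrist");im=arm.get_image("wrist");cv2.imwrite("pics/w7.png",im);np.savez("w7.npz",K=C[0],d=C[1],e=C[2],r=C[3])
P,Rt,s=tool();print(P)
for q in("jaw_hole","rest","keeper_tab","keeper_pivot","link"):
    z=dict(jaw_hole=.066,rest=.038,link=.038).get(q,.104)
    print(q,[(round(d['confidence'],2),np.round(d['at'],1).tolist(),onz(C,d['at'],z).round(4).tolist()) for d in arm.landmark_of("wrist",q)[:2]])
t=arm.trace("wrist","link")
for d in t[:2]: print(d['confidence'],d['box'])
np.save('w7m.npy',t[0]['region'])
S=[(x*1.0) for x in()]
# bar edges: model silhouette vs image at fixture pose
yaw=np.radians(9.6)
q=place(np.array([[-.105,.013,.012],[-.105,-.013,.012],[-.03,.013,.012],[-.03,-.013,.012],[0,0,.028]]),.635,-.1207,.038,yaw)
print('pred corners',proj(C,q).round(1).tolist())
E
```

```text
[ 0.57542968 -0.1294034   0.1746605 ]
jaw_hole [(0.81, [276.4, 136.7], [0.6358, -0.1199, 0.066]), (0.28, [277.9, 134.8], [0.6375, -0.1208, 0.066])]
rest [(0.66, [278.3, 219.8], [0.5595, -0.1343, 0.038])]
keeper_tab [(0.57, [170.5, 115.9], [0.6389, -0.046, 0.104])]
keeper_pivot [(0.68, [260.6, 90.5], [0.6651, -0.1044, 0.104])]
link [(0.86, [449.0, 258.3], [0.5481, -0.3071, 0.038])]
0.82 [262.9, 161.0, 28.9, 88.9]
0.71 [367.4, 204.0, 105.9, 57.4]
pred corners [[263.6, 252.6], [291.5, 252.5], [262.5, 172.4], [292.2, 172.3], [277.2, 137.9]]
```

The link is released, and its bar shows at columns 263–292 against a predicted 263–292, so it lies straight. Next is a look at the rack.

```bash
python3 -c "
from h import *
go((.395,-.305,.20),-90)"
```

```text
go [143.8, 206.1, -26.8] [0.0021, 0.0006, 0.1659] clock 10.67
```

Call:
jog_arm([
  {"translation": [144, 206, -27], "turn": [0, 0, 0.166]},
  {"translation": [144, 206, -27], "turn": [0, 0, 0.166]},
  {"translation": [144, 206, -27], "turn": [0, 0, 0.166]},
  {"translation": [144, 206, -27], "turn": [0, 0, 0.166]},
  {"translation": [144, 206, -27], "turn": [0, 0, 0.166]},
  {"translation": [144, 206, -27], "turn": [0, 0, 0.166]},
  {"translation": [144, 206, -27], "turn": [0, 0, 0.166]},
  {"translation": [144, 206, -27], "turn": [0, 0, 0.166]},
  {"translation": [144, 206, -27], "turn": [0, 0, 0.166]},
])

```text
clock: 11.42
position: [0.3959, -0.305, 0.2008]
ee_rot: [-2.22, 2.222, 0.001]
force: [0.2, 0.7, 0.1]
width: 0.304
```

```bash
python3 - <<'E'
from h import *
C=cam("wrist");im=arm.get_image("wrist");cv2.imwrite("pics/w8.png",im)
P,Rt,s=tool();print(P)
PIN=[disc(.014,0,.006),disc(.0055,.006,.016),disc(.009,.016,.042)]
for q in("long_pin","short_pin"):
    print(q,[(round(d['confidence'],2),np.round(d['at'],1).tolist(),onz(C,d['at'],.068).round(4).tolist()) for d in arm.landmark_of("wrist",q)[:2]])
    for d in arm.trace("wrist",q)[:2]:
        M=d['region'].astype(float);x,y,w,h=d['box'];p0=onz(C,(x+w/2,y+h/2),.085)[:2]
        f=lambda v:np.abs(sil(C,PIN,(v[0],v[1],.068,0))-M).sum()
        r=minimize(f,p0,method='Nelder-Mead',options=dict(initial_simplex=[p0,p0+[.004,0],p0+[0,.004]]))
        print('  trace',round(d['confidence'],2),d['box'],r.x.round(4),r.fun,M.sum())
# shadow/shank contrast picture from the side camera
im=arm.get_image("side")
for q in("long_pin","short_pin"):
    print('side',q,[(round(d['confidence'],2),np.round(d['at']).tolist()) for d in arm.landmark_of("side",q)[:2]],[(round(d['confidence'],2),d['box']) for d in arm.trace("side",q)[:2]])
E
```

```text
[ 0.39655313 -0.30419627  0.20077359]
long_pin [(0.89, [311.1, 167.4], [0.4279, -0.3356, 0.068])]
  trace 0.85 [294.8, 150.2, 35.4, 36.8] [ 0.4297 -0.3364] 67.29019607843138 853.0
short_pin [(0.64, [243.2, 164.6], [0.4304, -0.2752, 0.068]), (0.36, [86.5, 15.5], [0.5529, -0.1499, 0.068])]
  trace 0.87 [231.8, 148.7, 29.4, 35.6] [ 0.4288 -0.2767] 86.80392156862744 814.0
  trace 0.23 [295.9, 149.4, 34.0, 37.8] [ 0.43   -0.3365] 47.07058823529412 865.0
side long_pin [(0.73, [283.0, 266.0]), (0.53, [289.0, 278.0])] [(0.53, [282.9, 265.5, 15.0, 19.5])]
side short_pin [(0.53, [284.0, 267.0])] [(0.62, [279.7, 253.3, 8.5, 12.4])]
```

The networks disagree about which pin is long: the wrist camera says the y = −0.336 pin, the side camera is ambiguous. I'll lift that pin, measure its shank in the air, and swap if it turns out short.

```bash
python3 -c "
from h import *
go((.4298,-.335,.12),-90)
go((.4298,-.335,.079),-90)"
```

```text
go [30.0, -33.8, 81.0] [0.0001, 0.0001, 0.0005] clock 11.92
go [30.0, -33.8, 122.0] [0.0001, 0.0001, 0.0005] clock 11.92
```

Call:
jog_arm([
  {"translation": [30, -33.8, 40], "turn": [0, 0, 0]},
  {"translation": [30, -33.8, 70], "turn": [0, 0, 0]},
  {"translation": [30, -33.8, 70], "turn": [0, 0, 0]},
  {"translation": [30, -33.8, 85], "turn": [0, 0, 0]},
  {"translation": [30, -33.8, 105], "turn": [0, 0, 0]},
  {"translation": [30, -33.8, 121.5], "turn": [0, 0, 0]},
  {"translation": [30, -33.8, 121.5], "turn": [0, 0, 0]},
  {"translation": [30, -33.8, 121.5], "turn": [0, 0, 0]},
])

```text
clock: 12.58
position: [0.429, -0.3348, 0.0798]
ee_rot: [2.221, -2.221, -0.002]
force: [-0.1, 0.6, 1.6]
width: 0.299
```

Call:
jog_arm([
  {"translation": [0, 0, 0], "turn": [0, 0, 0]},
  {"translation": [0, 0, 0], "turn": [0, 0, 0]},
  {"translation": [0, 0, 0], "turn": [0, 0, 0]},
  {"translation": [0, 0, 0], "turn": [0, 0, 0]},
  {"translation": [0, 0, 0], "turn": [0, 0, 0]},
], claw=1, grip_force=30)

```text
clock: 13.0
position: [0.4302, -0.3357, 0.081]
ee_rot: [-2.221, 2.221, -0.003]
force: [-0.5, 0.3, 7.0]
width: 0.187
```

Call:
jog_arm([
  {"translation": [0, 0, -20], "turn": [0, 0, 0]},
  {"translation": [0, 0, -45], "turn": [0, 0, 0]},
  {"translation": [0, 0, -80], "turn": [0, 0, 0]},
  {"translation": [0, 0, -110], "turn": [0, 0, 0]},
  {"translation": [0, 0, -110], "turn": [0, 0, 0]},
  {"translation": [0, 0, -110], "turn": [0, 0, 0]},
])

```text
clock: 13.5
position: [0.4305, -0.336, 0.1918]
ee_rot: [-2.221, 2.221, -0.007]
force: [-0.7, -0.5, -0.3]
width: 0.191
```

```bash
python3 - <<'E'
from h import *
P,Rt,s=tool();print(P,s['width'])
col=P+[0,0,-.011]   # collar underside guess
for c in("side","scene","wrist"):
    C=cam(c);im=arm.get_image(c);cv2.imwrite(f"pics/p_{c}.png",im)
    print(c,'pred collar, tip50, tip26',proj(C,np.array([col,col-[0,0,.05],col-[0,0,.026]])).round(1).tolist())
    for q in("long_pin","short_pin"):
        print(' ',q,[(round(d['confidence'],2),np.round(d['at'],1).tolist()) for d in arm.landmark_of(c,q)[:2]],[(round(d['confidence'],2),np.round(d['box'],1).tolist()) for d in arm.trace(c,q)[:2]])
C=cam("side");p=proj(C,col[None])[0].astype(int);A=cv2.resize(cv2.imread("pics/p_side.png")[p[1]-45:p[1]+55,p[0]-40:p[0]+40],None,fx=5,fy=5,interpolation=2)
C=cam("scene");p=proj(C,col[None])[0].astype(int);B=cv2.resize(cv2.imread("pics/p_scene.png")[p[1]-45:p[1]+55,p[0]-35:p[0]+35],None,fx=5,fy=5,interpolation=2)
cv2.imwrite("pics/pc.png",np.hstack([A,B])[:500])
E
```

```text
[ 0.430513   -0.33598695  0.19178792] 0.1911245713309524
side pred collar, tip50, tip26 [[291.6, 245.6], [291.4, 261.4], [291.5, 253.9]]
  long_pin [(0.66, [291.2, 245.1])] [(0.47, [287.0, 247.4, 4.7, 12.9]), (0.2, [302.4, 189.8, 47.4, 63.5])]
  short_pin [(0.55, [328.8, 221.9]), (0.5, [283.1, 266.9])] []
scene pred collar, tip50, tip26 [[355.4, 159.1], [354.3, 173.3], [354.8, 166.5]]
  long_pin [(0.64, [352.9, 159.5]), (0.19, [260.5, 199.3])] [(0.43, [350.8, 152.6, 9.3, 23.9])]
  short_pin [(0.48, [342.2, 196.6]), (0.37, [345.6, 209.9])] [(0.61, [339.7, 186.1, 3.9, 16.8]), (0.59, [242.1, 188.5, 51.5, 40.1])]
wrist pred collar, tip50, tip26 [[277.5, 252.4], [277.6, 225.2], [277.5, 236.6]]
  long_pin [(0.84, [275.9, 251.4])] [(0.65, [258.3, 219.7, 40.9, 86.4])]
  short_pin [(0.84, [211.2, 202.7])] [(0.75, [190.3, 189.4, 36.2, 40.5])]
```

The three masks all end where a 50 mm shank would (side 260 against 261, scene 176 against 173, wrist 220 against 225; a 26 mm shank would end at 254, 166 and 237). So this is the long pin. Next I measure how it sits in the hand.

```bash
cat > pinhand.py <<'E'
from h import *
P,Rt,s=tool();C=cam("wrist");im=arm.get_image("wrist");cv2.imwrite("pics/ph.png",im)
M=arm.trace("wrist","long_pin")[0]['region']
for r in range(214,312,6):
    c=np.where(M[r])[0]
    if len(c): print(r,c.min(),c.max(),end=' | ')
print()
def cyl(r0,r1,z0,z1): return np.vstack([disc(r0,z0,z0),disc(r1,z1,z1)])
FULL=[disc(.014,0,.006),disc(.0055,.006,.016),disc(.009,.016,.042),disc(.006,-.042,0),cyl(.003,.006,-.05,-.042)]
def s2(v):
    T=R.from_rotvec([v[3],v[4],0]).as_matrix()
    parts=[((p*[1,-1,-1])@T.T+[v[0],v[1],v[2]])@Rt.T+P for p in FULL]
    return sil(C,parts,(0,0,0,0))
K=np.zeros(M.shape);K[:M.any(1).nonzero()[0].max()-2]=1
f=lambda v:(np.abs(s2(v)-M)*K).sum()
for z in (.010,.012,.014):
  v0=np.array([0,0,z,0,0]);sx=[v0]+[v0+d for d in np.diag([.002,.002,.002,.03,.03])]
  r=minimize(lambda v:f(v)+2e6*(v[2]-z)**2*10,v0,method='Nelder-Mead',options=dict(initial_simplex=sx,maxiter=300))
  v=r.x;T=R.from_rotvec([v[3],v[4],0]).as_matrix();print(v.round(4),r.fun,M.sum(),'tip in tool',(v[:3]+T@[0,0,.05]).round(4))
E
python3 pinhand.py
```

```text
226 271 285 | 232 266 290 | 238 260 297 | 244 262 295 | 250 262 294 | 256 262 294 | 262 262 294 | 298 267 290 | 
[0.0017 0.0005 0.0105 0.009  0.0016] 1842.684920584043 1357 tip in tool [0.0018 0.     0.0605]
[ 0.0016  0.0009  0.0126 -0.0047 -0.0046] 1801.0674878746152 1357 tip in tool [0.0014 0.0012 0.0626]
[ 0.0011  0.0011  0.0145 -0.022   0.0031] 1757.6740040348845 1357 tip in tool [0.0013 0.0022 0.0645]
```

```bash
python3 - <<'E'
from h import *
n=np.load('w7.npz');C=(n['K'],n['d'],n['e'],n['r'])
g=cv2.GaussianBlur(cv2.cvtColor(cv2.imread('pics/w7.png'),cv2.COLOR_BGR2GRAY),(3,3),0)
sub=g[120:158,258:298]
for th in(60,75,90):
    m=(sub<th).astype(np.uint8);k,l,st,ce=cv2.connectedComponentsWithStats(m)
    print(th,[(st[i].tolist(),(ce[i]+[258,120]).round(1).tolist(),onz(C,ce[i]+[258,120],.066).round(4).tolist()) for i in range(1,k) if st[i][4]>40])
print('w6',end=' ')
P=np.array([.5742,-.1295,.0577]);y=np.radians(-80.4);T=np.array([[np.cos(y),np.sin(y),0],[np.sin(y),-np.cos(y),0],[0,0,-1]])
r=T@np.array([[1,0,0],[0,-.969,-.249],[0,.249,-.969]]);e=P+T@[.0016,-.0676,-.1577]
C6=(C[0],C[1],e,r);h=onz(C6,(278.3,137.5),.066);print(h.round(4),'in tool',(T.T@(h-P)).round(4))
go((.4305,-.336,.25),-80.4)
for H in(h[:2],np.array([.635,-.1207])):
    t=H-T[:2,0]*.0015-T[:2,1]*.0008; print(t.round(4)); go((*t,.20),-80.4);go((*t,.1345),-80.4)
E
```

```text
60 [([15, 9, 12, 15, 92], [278.9, 136.3], [0.6365, -0.1218, 0.066])]
75 [([14, 8, 14, 17, 140], [279.0, 136.3], [0.6365, -0.1219, 0.066])]
90 [([13, 8, 15, 17, 180], [278.7, 136.6], [0.6363, -0.1217, 0.066])]
w6 [ 0.636  -0.1207  0.066 ] in tool [ 0.0017 -0.0624 -0.0083]
go [0.7, -1.0, -60.4] [-0.0, -0.0001, -0.1678] clock 14.35
[ 0.6366 -0.1191]
go [-216.2, -207.0, -10.4] [-0.0, -0.0001, -0.1678] clock 14.35
go [-216.2, -207.0, 55.1] [-0.0, -0.0001, -0.1678] clock 14.35
[ 0.6355 -0.1191]
go [-216.3, -206.0, -10.4] [-0.0, -0.0001, -0.1678] clock 14.35
go [-216.3, -206.0, 55.1] [-0.0, -0.0001, -0.1678] clock 14.35
```

Call:
jog_arm([
  {"translation": [-216, -206.8, -10], "turn": [0, 0, -0.168]},
  {"translation": [-216, -206.8, -10], "turn": [0, 0, -0.168]},
  {"translation": [-216, -206.8, -10], "turn": [0, 0, -0.168]},
  {"translation": [-216, -206.8, -10], "turn": [0, 0, -0.168]},
  {"translation": [-216, -206.8, -10], "turn": [0, 0, -0.168]},
  {"translation": [-216, -206.8, -10], "turn": [0, 0, -0.168]},
  {"translation": [-216, -206.8, -10], "turn": [0, 0, -0.168]},
  {"translation": [-216, -206.8, -10], "turn": [0, 0, -0.168]},
  {"translation": [-216, -206.8, 25], "turn": [0, 0, -0.168]},
  {"translation": [-216, -206.8, 53], "turn": [0, 0, -0.168]},
  {"translation": [-216, -206.8, 53], "turn": [0, 0, -0.168]},
  {"translation": [-216, -206.8, 53], "turn": [0, 0, -0.168]},
])

```text
clock: 15.35
position: [0.6351, -0.1195, 0.1355]
ee_rot: [2.398, -2.026, -0.005]
force: [-0.4, 0.1, 0.0]
width: 0.188
```

```bash
python3 - <<'E'
from h import *
P,Rt,s=tool();print(P,s['force'],s['width']);go((.6366,-.1191,.1365),-80.4)
C=cam("wrist");im=arm.get_image("wrist");cv2.imwrite("pics/w9.png",im)
cv2.imwrite("pics/w9c.png",cv2.resize(im[150:290,190:370],None,fx=4,fy=4,interpolation=2))
for H in((.636,-.121,.066),):print('hole pred',proj(C,np.array([H])))
print('tip at tool(1.5,.8)',proj(C,(P+Rt@[.0015,.0008,.0625])[None]))
E
```

```text
[ 0.63511558 -0.11949954  0.13553541] [-0.37447582  0.12849454  0.02534919] 0.1884499218351527
go [-0.1, -1.5, -1.0] [0.0034, 0.0009, 0.0001] clock 15.35
hole pred [[278.35840993 220.73011935]]
tip at tool(1.5,.8) [[278.10046003 225.79460904]]
```

View pics/w9c.png

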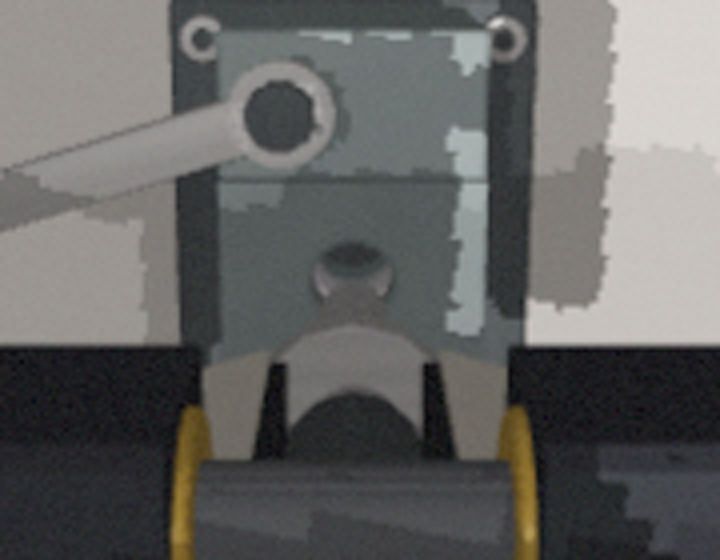

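The crop shows the hole centred near (354,280), i.e. pixel (278.5,220) as predicted, with the pin tip right over it. The arm was still about 1.5 mm short in x from lag. I lower in stages, watching the force.

Call:
jog_arm([
  {"translation": [0, 0, 0], "turn": [0, 0, 0]},
  {"translation": [0, 0, 0], "turn": [0, 0, 0]},
  {"translation": [0, 0, 5], "turn": [0, 0, 0]},
  {"translation": [0, 0, 10], "turn": [0, 0, 0]},
  {"translation": [0, 0, 15], "turn": [0, 0, 0]},
  {"translation": [0, 0, 18], "turn": [0, 0, 0]},
  {"translation": [0, 0, 18], "turn": [0, 0, 0]},
])

```text
clock: 15.98
position: [0.6357, -0.1193, 0.1175]
ee_rot: [2.399, -2.027, -0.002]
force: [-1.0, -0.1, -0.5]
width: 0.187
```

Call:
jog_arm([
  {"translation": [0, 0, 4], "turn": [0, 0, 0]},
  {"translation": [0, 0, 8], "turn": [0, 0, 0]},
  {"translation": [0, 0, 12], "turn": [0, 0, 0]},
  {"translation": [0, 0, 16], "turn": [0, 0, 0]},
  {"translation": [0, 0, 16], "turn": [0, 0, 0]},
])

```text
clock: 16.4
position: [0.6357, -0.1193, 0.1015]
ee_rot: [2.399, -2.027, -0.002]
force: [-0.2, 1.0, -0.7]
width: 0.188
```

Call:
jog_arm([
  {"translation": [0, 0, 4], "turn": [0, 0, 0]},
  {"translation": [0, 0, 8], "turn": [0, 0, 0]},
  {"translation": [0, 0, 12], "turn": [0, 0, 0]},
  {"translation": [0, 0, 12], "turn": [0, 0, 0]},
])

```text
clock: 16.73
position: [0.6358, -0.1193, 0.0896]
ee_rot: [2.399, -2.027, -0.002]
force: [-0.7, -0.7, -0.8]
width: 0.188
```

Call:
jog_arm([
  {"translation": [0, 0, 4], "turn": [0, 0, 0]},
  {"translation": [0, 0, 8], "turn": [0, 0, 0]},
  {"translation": [0, 0, 10.5], "turn": [0, 0, 0]},
  {"translation": [0, 0, 10.5], "turn": [0, 0, 0]},
])

```text
clock: 17.07
position: [0.636, -0.1193, 0.0794]
ee_rot: [2.399, -2.027, -0.001]
force: [1.3, 0.7, -1.8]
width: 0.187
```

Call:
jog_arm([
  {"translation": [0, 0, 1], "turn": [0, 0, 0]},
  {"translation": [0, 0, 1.5], "turn": [0, 0, 0]},
  {"translation": [0, 0, 1.5], "turn": [0, 0, 0]},
])

```text
clock: 17.32
position: [0.6364, -0.1193, 0.0791]
ee_rot: [-2.4, 2.027, -0.001]
force: [-1.4, 0.9, 3.9]
width: 0.187
```

Call:
jog_arm([
  {"translation": [0, 0, 0], "turn": [0, 0, 0]},
  {"translation": [0, 0, 0], "turn": [0, 0, 0]},
  {"translation": [0, 0, 0], "turn": [0, 0, 0]},
  {"translation": [0, 0, 0], "turn": [0, 0, 0]},
], claw=0.4)

```text
clock: 17.65
position: [0.6364, -0.1194, 0.0785]
ee_rot: [-2.4, 2.028, -0.0]
force: [-0.3, -0.7, 0.1]
width: 0.298
```

Call:
jog_arm([
  {"translation": [0, 0, -20], "turn": [0, 0, 0]},
  {"translation": [0, 0, -50], "turn": [0, 0, 0]},
  {"translation": [0, 0, -80], "turn": [0, 0, 0]},
  {"translation": [0, 0, -110], "turn": [0, 0, 0]},
  {"translation": [0, 60, -110], "turn": [0, 0, 0]},
  {"translation": [0, 60, -110], "turn": [0, 0, 0]},
  {"translation": [0, 60, -110], "turn": [0, 0, 0]},
  {"translation": [0, 60, -110], "turn": [0, 0, 0]},
])

```text
clock: 18.32
position: [0.5766, -0.1299, 0.189]
ee_rot: [2.399, -2.028, 0.001]
force: [0.3, -0.1, 0.4]
width: 0.298
```

```bash
python3 - <<'E'
from h import *
P,Rt,s=tool();print(P)
C=cam("wrist");im=arm.get_image("wrist");cv2.imwrite("pics/w10.png",im)
t=arm.trace("wrist","long_pin");yaw=np.radians(9.6)
PIN=[disc(.014,0,.006),disc(.0055,.006,.016),disc(.009,.016,.042)]
for d in t[:1]:
    M=d['region'].astype(float)
    for z in(.060,.066,.070,.075):
        f=lambda v:np.abs(sil(C,PIN,(v[0],v[1],z,0))-M).sum();p0=np.array([.636,-.121])
        r=minimize(f,p0,method='Nelder-Mead',options=dict(initial_simplex=[p0,p0+[.004,0],p0+[0,.004]]));print('pin',z,r.x.round(4),r.fun,M.sum(),d['confidence'])
c,sn=np.cos(yaw),np.sin(yaw)
for q in("keeper_tab","keeper_pivot"):
    for d in arm.landmark_of("wrist",q)[:2]:
        w=onz(C,d['at'],.104);D=w[:2]-[.636,-.121];print(q,round(d['confidence'],2),np.round(d['at'],1),w.round(4),'fixture',(D@np.array([[c,-sn],[sn,c]])).round(4))
for A in np.arange(1.0,1.6,.1): print(round(A,1),proj(C,place(np.array([[.033-.065*np.cos(A),.012+.065*np.sin(A),.104]]),.636,-.121,0,yaw)).round(1).tolist())
t=arm.trace("wrist","keeper");print([(d['confidence'],d['box']) for d in t[:2]])
t=arm.trace("wrist","keeper_tab");print([(d['confidence'],d['box']) for d in t[:2]])
E
```

```text
[ 0.57659644 -0.12993178  0.1890457 ]
pin 0.06 [ 0.6351 -0.122 ] 79.58039215686274 822.0 0.78
pin 0.066 [ 0.6353 -0.1221] 117.55686274509804 822.0 0.78
pin 0.07 [ 0.635  -0.1221] 145.3019607843137 822.0 0.78
pin 0.075 [ 0.6357 -0.1213] 185.30980392156863 822.0 0.78
keeper_tab 0.62 [173.  120.8] [ 0.6348 -0.0447  0.104 ] fixture [0.0116 0.0754]
keeper_pivot 0.56 [262.3  94.7] [ 0.663  -0.1056  0.104 ] fixture [0.0292 0.0106]
1.0 [[186.3, 140.0]]
1.1 [[181.3, 132.1]]
1.2 [[177.1, 123.8]]
1.3 [[173.7, 115.0]]
1.4 [[171.1, 105.8]]
1.5 [[169.3, 96.4]]
1.6 [[168.4, 86.8]]
[(0.57, [164.5, 83.0, 110.7, 46.4])]
[(0.96, [167.6, 82.3, 109.3, 44.8])]
```

The collar is down (the fit favours z ≤ 0.066) and the keeper is at about 1.23 rad. Next is a path for the shut fingers to push the tab along its arc.

```bash
python3 - <<'E'
from h import *
yaw=np.radians(9.6);u=np.array([np.cos(yaw),np.sin(yaw)]);v=np.array([-u[1],u[0]]);H=np.array([.636,-.1193])
F0=np.array([34.5,97]);w=H+(u*F0[0]+v*F0[1])/1e3
go((*w,.189),-80.4);go((*w,.088),-80.4)
for a in(1.23,1.1,.95,.8,.65,.5,.35,.2,.1,0,-.03):
    n=np.array([np.sin(a),np.cos(a)]);F=np.array([33-65*np.cos(a),12+65*np.sin(a)])+6*n+[9.5,19];d=F-F0
    print(a,F.round(1),'tool',[round(-d[1],1),round(-d[0],1)])
E
```

```text
go [-96.7, -93.6, -0.7] [0.0001, 0.0005, 0.0009] clock 18.62
go [-96.6, -93.6, 100.3] [0.0001, 0.0005, 0.0009] clock 18.62
1.23 [26.4 94.3] tool [np.float64(2.7), np.float64(8.1)]
1.1 [18.4 91.7] tool [np.float64(5.3), np.float64(16.1)]
0.95 [ 9.6 87.4] tool [np.float64(9.6), np.float64(24.9)]
0.8 [ 1.5 81.8] tool [np.float64(15.2), np.float64(33.0)]
0.65 [-5.6 75.1] tool [np.float64(21.9), np.float64(40.1)]
0.5 [-11.7  67.4] tool [np.float64(29.6), np.float64(46.2)]
0.35 [-16.5  58.9] tool [np.float64(38.1), np.float64(51.0)]
0.2 [-20.   49.8] tool [np.float64(47.2), np.float64(54.5)]
0.1 [-21.6  43.5] tool [np.float64(53.5), np.float64(56.1)]
0 [-22.5  37. ] tool [np.float64(60.0), np.float64(57.0)]
-0.03 [-22.7  35. ] tool [np.float64(62.0), np.float64(57.2)]
```

Call:
jog_arm([
  {"translation": [-96.7, -93.6, 0], "turn": [0, 0, 0]},
  {"translation": [-96.7, -93.6, 0], "turn": [0, 0, 0]},
  {"translation": [-96.7, -93.6, 0], "turn": [0, 0, 0]},
  {"translation": [-96.7, -93.6, 0], "turn": [0, 0, 0]},
  {"translation": [-96.7, -93.6, 0], "turn": [0, 0, 0]},
  {"translation": [-96.7, -93.6, 30], "turn": [0, 0, 0]},
  {"translation": [-96.7, -93.6, 65], "turn": [0, 0, 0]},
  {"translation": [-96.7, -93.6, 90], "turn": [0, 0, 0]},
  {"translation": [-96.7, -93.6, 101], "turn": [0, 0, 0]},
  {"translation": [-96.7, -93.6, 101], "turn": [0, 0, 0]},
  {"translation": [-96.7, -93.6, 101], "turn": [0, 0, 0]},
], claw=1)

```text
clock: 19.53
position: [0.6535, -0.0187, 0.088]
ee_rot: [2.399, -2.028, -0.0]
force: [-0.1, 0.3, 0.3]
width: 0.006
```

Call:
jog_arm([
  {"translation": [3, 8, 0], "turn": [0, 0, 0]},
  {"translation": [5.5, 16, 0], "turn": [0, 0, 0]},
  {"translation": [9.5, 25, 0], "turn": [0, 0, 0]},
  {"translation": [15, 33, 0], "turn": [0, 0, 0]},
  {"translation": [22, 40, 0], "turn": [0, 0, 0]},
  {"translation": [29.5, 46, 0], "turn": [0, 0, 0]},
  {"translation": [38, 51, 0], "turn": [0, 0, 0]},
  {"translation": [47, 54.5, 0], "turn": [0, 0, 0]},
  {"translation": [51, 55.5, 0], "turn": [0, 0, 0]},
  {"translation": [54, 56, 0], "turn": [0, 0, 0]},
  {"translation": [54, 56, 0], "turn": [0, 0, 0]},
])

```text
clock: 20.45
position: [0.6071, -0.0821, 0.0874]
ee_rot: [2.398, -2.029, -0.0]
force: [-1.2, -0.5, -0.9]
width: 0.003
```

Now the last few millimetres, gently, shifting a little further over the tab.

Call:
jog_arm([
  {"translation": [2, 3, 0], "turn": [0, 0, 0]},
  {"translation": [4, 5, 0], "turn": [0, 0, 0]},
  {"translation": [6, 5, 0], "turn": [0, 0, 0]},
  {"translation": [6, 5, 0], "turn": [0, 0, 0]},
  {"translation": [6, 5, 0], "turn": [0, 0, 0]},
])

```text
clock: 20.87
position: [0.6032, -0.0878, 0.0876]
ee_rot: [2.4, -2.027, 0.0]
force: [0.3, -0.6, -1.0]
width: 0.006
```

Call:
jog_arm([
  {"translation": [1, 0, 0], "turn": [0, 0, 0]},
  {"translation": [2, 0, 0], "turn": [0, 0, 0]},
  {"translation": [2, 0, 0], "turn": [0, 0, 0]},
  {"translation": [2, 0, 0], "turn": [0, 0, 0]},
])

```text
clock: 21.2
position: [0.6034, -0.089, 0.0876]
ee_rot: [-2.4, 2.027, 0.001]
force: [-0.7, 2.5, 0.9]
width: 0.007
```

Call:
jog_arm([
  {"translation": [1.5, 0, 0], "turn": [0, 0, 0]},
  {"translation": [3, 0, 0], "turn": [0, 0, 0]},
  {"translation": [3, 0, 0], "turn": [0, 0, 0]},
  {"translation": [3, 0, 0], "turn": [0, 0, 0]},
])

```text
clock: 21.53
position: [0.6034, -0.0893, 0.0875]
ee_rot: [-2.401, 2.023, 0.005]
force: [-3.3, 10.5, 2.6]
width: 0.004
```

```bash
python3 - <<'E'
from h import *
P,Rt,s=tool();print(P,s['force'])
yaw=np.radians(9.6);u=np.array([np.cos(yaw),np.sin(yaw)]);v=np.array([-u[1],u[0]]);D=P[:2]-[.636,-.1193];print('finger in fixture mm',D@u*1e3,D@v*1e3)
E
```

```text
[ 0.60344923 -0.08929261  0.08751182] [-3.28697281 10.54389672  2.58836455]
finger in fixture mm -27.090639507192854 35.01562152520727
```

The finger stalled with about 10 N at the expected stop (finger y = 35 mm in the fixture). I back off, rise and check.

Call:
jog_arm([
  {"translation": [-15, 0, 0], "turn": [0, 0, 0]},
  {"translation": [-25, 0, -5], "turn": [0, 0, 0]},
  {"translation": [-25, 0, -45], "turn": [0, 0, 0]},
  {"translation": [-25, 0, -85], "turn": [0, 0, 0]},
  {"translation": [10, 40, -120], "turn": [0, 0, 0]},
  {"translation": [20, 60, -120], "turn": [0, 0, 0]},
  {"translation": [20, 60, -120], "turn": [0, 0, 0]},
  {"translation": [20, 60, -120], "turn": [0, 0, 0]},
  {"translation": [20, 60, -120], "turn": [0, 0, 0]},
])

```text
clock: 22.28
position: [0.5484, -0.1224, 0.208]
ee_rot: [-2.399, 2.028, -0.001]
force: [0.3, 0.7, -0.2]
width: 0.003
```

```bash
python3 - <<'E'
from h import *
P,Rt,s=tool();print(P,s['force'])
yaw=np.radians(9.6);H=(.636,-.121);PIN=[disc(.014,0,.006),disc(.0055,.006,.016),disc(.009,.016,.042)]
c,sn=np.cos(yaw),np.sin(yaw);B=np.array([[c,-sn],[sn,c]])
for cn in("wrist","side","scene"):
    C=cam(cn);im=arm.get_image(cn);cv2.imwrite(f"pics/end_{cn}.png",im)
    W=np.array([[-.032,.012,.104],[.033,.012,.104],[0,0,.066],[-.075,0,.038],[0,0,.108]])
    print(cn,'pred tab,pivot,collar,rest,knobtop',proj(C,place(W,*H,0,yaw)).round(1).tolist())
    for q in("keeper_tab","keeper_pivot","long_pin","short_pin","link"):
        for d in arm.landmark_of(cn,q)[:2]:
            z={'keeper_tab':.104,'keeper_pivot':.104,'long_pin':.066,'short_pin':.068,'link':.038}[q];w=onz(C,d['at'],z)
            print(' ',q,round(d['confidence'],2),np.round(d['at'],1).tolist(),'world',w.round(3),'fixture mm',((w[:2]-H)@B*1e3).round(1))
C=cam("wrist")
for q in("keeper","link","long_pin"):
    print(q,[(round(d['confidence'],2),np.round(d['box'],1).tolist()) for d in arm.trace("wrist",q)[:2]])
for a in(0,.1,.2): print('bar+tab pred box',a,cv2.boundingRect(np.vstack([proj(C,place(box(-.071,.009,-.006,.006,.0745,.104)[[0,2]]@np.array([[np.cos(a),-np.sin(a),0],[np.sin(a),np.cos(a),0],[0,0,1]])+[.033,.012,0],*H,0,yaw))]).astype(np.float32)))
E
```

```text
[ 0.54835544 -0.12239085  0.20796595] [ 0.3427345   0.70564417 -0.20917641]
wrist pred tab,pivot,collar,rest,knobtop [[277.6, 143.0], [277.5, 54.5], [291.3, 103.9], [289.5, 182.8], [293.5, 100.2]]
  keeper_tab 0.96 [275.6, 141.3] world [ 0.604 -0.113  0.104] fixture mm [-30.7  13.6]
  keeper_pivot 0.93 [274.9, 57.0] world [ 0.664 -0.102  0.104] fixture mm [31.2 14. ]
  long_pin 0.86 [291.3, 102.4] world [ 0.637 -0.121  0.066] fixture mm [ 1.3 -0. ]
  link 0.75 [449.3, 223.5] world [ 0.547 -0.308  0.038] fixture mm [-118.6 -169.9]
side pred tab,pivot,collar,rest,knobtop [[319.9, 205.3], [338.3, 199.0], [330.6, 214.7], [308.8, 230.0], [331.5, 203.1]]
  keeper_tab 0.55 [317.1, 204.9] world [ 0.596 -0.11   0.104] fixture mm [-37.8  17.8]
  keeper_pivot 0.62 [335.6, 199.3] world [ 0.658 -0.102  0.104] fixture mm [25.  14.6]
  long_pin 0.67 [328.0, 214.1] world [ 0.63  -0.116  0.066] fixture mm [-5.   6.3]
  long_pin 0.62 [327.2, 215.2] world [ 0.626 -0.12   0.066] fixture mm [-10.1   3. ]
  short_pin 0.66 [314.4, 202.9] world [ 0.613 -0.052  0.068] fixture mm [-10.8  72. ]
  short_pin 0.5
[... 482 characters left out ...]
ld [ 0.657 -0.1    0.104] fixture mm [23.8 16.9]
  long_pin 0.63 [260.6, 197.8] world [ 0.623 -0.11   0.066] fixture mm [-10.8  12.8]
  short_pin 0.56 [342.6, 198.4] world [ 0.427 -0.274  0.068] fixture mm [-231.9 -116.3]
  link 0.71 [260.1, 204.4] world [ 0.629 -0.113  0.038] fixture mm [-5.8  8.8]
  link 0.51 [323.7, 194.4] world [ 0.516 -0.296  0.038] fixture mm [-148.  -152.5]
keeper [(0.91, [268.6, 51.6, 21.0, 97.2]), (0.33, [491.8, 26.5, 66.2, 72.7])]
link [(0.93, [277.2, 129.4, 25.7, 85.7]), (0.67, [371.2, 173.5, 100.3, 66.7])]
long_pin [(0.69, [279.7, 84.5, 26.7, 39.5])]
bar+tab pred box 0 (270, 147, 15, 1)
bar+tab pred box 0.1 (262, 146, 15, 3)
bar+tab pred box 0.2 (254, 144, 15, 4)
```

The wrist view agrees: tab and pivot lie level to 0.4 mm in fixture y (keeper angle about 0), the pin is 1.3 mm from the hole centre, and the short pin is still in the rack. I'm handing in.

```bash
python3 -c "
from cell import arm
print(arm.sign_off(),arm.observe()['clock'])"
```

```text
the job is handed in; nothing more can be done
the job is handed in; nothing more can be done
```

The job is finished and handed in at about 23 s of the 69 s allowed. I lifted the silver link out of the die and slid it into the clevis flat on the rest. I then pushed the long pin down through both jaws and swung the keeper shut.

**Last checks:**
- **Link:** after release, its bar edges were at columns 263–292, exactly as predicted for a straight, centred link.
- **Pin:** the lifted pin's shank matched 50 mm in all three cameras, so it was the long one. It went through both jaws without resistance and its collar met the upper jaw with about 4 N.
- **Keeper:** the push stalled at about 10 N against the stop. Afterwards the tab and pivot lined up to 0.4 mm, which puts the keeper at an angle of about 0.
- **Clearance:** the gripper ended above the fixture, touching nothing. The short pin was still in the rack.

**Disagreements:** before lifting, the side camera's network could not tell which pin was long, which is why I measured the shank in the air. The scene and side networks placed the seated pin about 8–17 mm off the hole, but those views are coarse and disagree with each other. The wrist camera placed it 1.3 mm from the centre.

I did not recheck the reel, cutters or bottle at the end. No move was aimed near them, and no unexpected forces showed.

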